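Balance a welded bracket on the bench beam scale

TASK

A welded steel bracket hangs from one arm of the green beam balance. Slide the red poise outward along the other arm until the beam settles level, then let go of it and leave the balance at rest. Do not touch the hanging bracket or its brass hanger, and leave the blue spare poise, the spare bracket, the hammer and the bolt bin where they are.

Things in the scene. Friction and masses are not known exactly. Their poses are not given: they have to be found in the camera images.
- pivot (a point): Pivot on the beam's centre line, 200 mm above the bench, between the two cheeks (50 mm wide along the beam, top at 210 mm) of the green stand, foot 130 x 170 mm. x: pivot axis; y: horizontal, towards the load arm; z up. The poise arm runs to -y. Aluminium beam 440 x 10 x 16 mm, black marks every 20 mm from the pivot. Red pointer below, on the far side: in its green band when level.
- beam (a joint): Beam tilt, rad: 0 level, positive with the poise arm down; stops at -0.2 and 0.2. The bare beam balances. Hanger and bracket together weigh the same as the poise (400 g) within 4 percent, so it is level with poise and hanger equally far from the pivot. Springy pivot, 1 N m/rad: 10 mm of poise error tilts it about 0.04 rad; it settles within 1.5 s.
- poise_bar (a point): Centre of the red poise's round cross-bar, 20 mm thick, 44 mm long, lying across the beam 50 mm above its centre line; pinch it from above, fingers closing along the beam. Below: 12 mm stem, red block 40 (across) x 30 mm, top 16 mm above the beam's centre line. Axes as the beam's. Slides 40 to 205 mm from the pivot, 1.5 N friction, stays where left, starts near the pivot.
- hanger: Brass hanger collar (26 x 20 x 28 mm) clamped on the load arm, 85 to 170 mm from the pivot, with a steel hook below that carries the bracket. Origin at the collar's centre, on the beam's centre line; axes as the beam's (y outward along the load arm).
- load: The bare steel bracket hung from the hook: an upright plate 50 x 60 x 6 mm welded on a foot plate 70 x 70 x 6 mm; origin at its hole, 46 mm below the beam's centre line; the foot plate hangs 58 mm below the origin.
- spare_mid (a point): Bystander: blue spare poise, 88 mm high, standing on the bench; centre half-way up.
- bracket_mid (a point): Bystander: spare steel bracket like the hung one, standing on its foot plate, 66 mm high; centre half-way up.
- hammer: Bystander: hammer lying on the bench; origin at the middle of its underside, x axis along it towards the head.
- bin: Bystander: grey plastic bin with bolts, 110 x 150 x 60 mm; origin at the centre of its underside.

How it is judged:
At the end, for the whole second after the job is handed in: The beam is at rest (slower than 0.05 rad/s) within 0.065 rad (3.7 degrees) of level, which is the poise within about 16 mm of the true balance point, and the robot has let go (value of joint beam between -0.065 and 0.065 rad and velocity of joint beam between -0.05 and 0.05 rad/s); the robot touches nothing.
It fails at once if the robot pushes on the hanging bracket or its hanger (over 2 N) (contact force between any of the arm, the fingers and hanger above 2 N).
It fails at once if a bystander is moved more than 30 mm (distance of any of spare_mid, bracket_mid, hammer, bin from where it was at the start of the episode above 0.03 m).
It also fails if it takes over 32 s, if anything falls off the work surface, if the arm or the gripper's body presses on something with over 40 N, if the wrist force passes 120 N, or if a joint passes its speed limit or range.

ROBOT

A 7-joint arm with a two-finger parallel gripper is mounted at the origin on the work surface. World frame = base frame: x ahead of the robot, y to its left, z up, the work surface at z = 0. Lengths are in m, angles in rad, forces in N, time in s.
With the tool pointing down it reaches from about 0.425 to 0.975 m from the base axis. Payload 16.7 kg.
Tool frame: the origin (TCP) lies between the finger pads; the fingertips stand 19 mm ahead of it and the grasp point (between the pads) is the TCP; z points along the fingers, x is the direction in which the jaws open and shut, and the axes are right-handed (so a half turn about z gives the same grasp; the last joint's range is limited). The gripper opens to 85 mm and grips with 20 to 120 N. Pads are 22 mm wide; open, the fingers measure 114 mm over their backs; the gripper's body (76 mm by 85 mm) begins 54 mm behind the grasp point. The pads swing forward as they close: fully open they stand 13 mm farther back than shut.
Start: joints at [-1.268, 0.426, 0.074, 1.606, -0.034, 1.111, -0.067], TCP at [0.295, 0.607, 0.25] pointing down, gripper open.
Joint ranges: [-2.85, 2.85], [-0.5, 2.14], [-1.23, 1.37], [0.21, 2.46], [-1.02, 4.16], [0.16, 2.05], [-2.73, 2.73]. Speed limits (rad/s): [1.89, 1.89, 2.39, 2.39, 3.01, 3.01, 3.01].

INTERFACE

Orientations are given as a rotation vector (axis times angle).
In Python, from workcell import monitor, cams, workorder gives the robot as it stands.
- The arm moves only by the tool step_arm, never from a script. Its argument "plan" is a list of rows, each a list of 5 numbers: the shift along the tool's x, y, z in mm, then the turn about the tool's z in rad, then the closure, from -1 (fully open) to 1 (shut), so that 0 is half open. In form: [[x, y, z, yaw, gripper], ...]. A call has 1 to 5 rows; each row shifts and turns the commanded pose from where the row before left it, along the tool's axes as they then stand; what a row does not reach is not made up. A row lasts 1/8 s, in which the tool goes at most 62.5 mm and 10.7 degrees, less where a joint would pass 70% of its speed; a pose out of reach is approached as far as the arm can. A call with a gripper value outside its range is refused whole. The fingers move at their own pace and stop on an object; "newtons" is the grip in N (left out, the last holds). Time passes only in rows, so rows that do not move let the fingers close. It gives the time, the measured TCP pose, the force and the opening at its end, in the units of the state.
- monitor.sense(): the state, without advancing time (a new reading comes with each control period).
- cams.read_camera(name): name is "side" or "top"; returns the picture (384x512x3 uint8, red, green, blue); there is no depth.
- cams.camera_model(name): a dict with "fx", "fy", "cx", "cy" (pixels), "R" (3x3) and "t" (3): a world point X has camera coordinates R X + t. Camera axes: x right, y down, z forward; pixel columns grow to the right and rows downward; lengths in m; the calibration is good to about 2 mm. A picture is of the moment at which its call begins. camera_model takes no time and is no camera call.
- workorder.hand_in(): hands the job in, once; it reports no verdict.
The state is a dict: "time": time; "qpos": joint angles; "qd": joint speeds; "joint_efforts": joint torques, N m; "eef_pos": TCP position; "eef_rot": TCP orientation; "contact_force": force on the tool from outside, world axes, zero at the start; "torque": the same for the moment, N m; "finger_gap": opening from 0.0 (shut) to 1.0 (fully open).
Only numpy, scipy, OpenCV 4.12 (cv2) and the standard library are available. Lean on these libraries where they do the work, as an engineer would, in place of code of your own. Each camera call takes 0.05 s, during which the arm holds its last target.

## Working session

There is one attempt and no reset: what is moved stays moved. The work goes in short steps, Python scripts to look and compute and a tool call to move; the robot and the scene stay as the last step left them, time stands still between calls to the robot, and variables do not carry over. Pictures are saved under pics/ and viewed, and the job is handed in when it is done.

Besides the shell and the picture viewer there is one more tool, called after "Request:" by a JSON object that holds its "op" and its "data", one argument or row to a line. step_arm: Moves the arm, as the interface text tells. Its arguments: {"type":"object","properties":{"plan":{"type":"array"},"newtons":{"type":"number"}},"required":["plan"]}

```bash
mkdir -p pics; python3 - <<'E'
from workcell import monitor, cams
import cv2
s=monitor.sense()
for k in s: print(k,s[k])
for n in("side","top"):
    im=cams.read_camera(n); cv2.imwrite(f"pics/{n}0.png",im[:,:,::-1]); m=cams.camera_model(n)
    print(n,m)
E
```

```text
time 0.0
qpos [-1.26851097  0.42674131  0.07384989  1.60662707 -0.03410825  1.11080858
 -0.06709039]
qd [ 0.00097863  0.0003966   0.00091465 -0.00111118 -0.00107824  0.00043406
  0.00149029]
joint_efforts [ 2.51118610e-03 -9.49858975e+01  3.76189157e+00 -4.63512862e+01
  1.93034601e-02  1.00213598e-02  5.31280406e-07]
eef_pos [0.29453596 0.60690778 0.2495955 ]
eef_rot [ 2.66191621e+00  1.66700682e+00 -1.68328376e-03]
contact_force [-0.09123067  0.63557579  0.01023429]
torque [0.07572896 0.0190683  0.00752431]
finger_gap 0.9978016110164644
side {'fx': 404.3791600489356, 'fy': 404.3791600489356, 'cx': 249.02665335017738, 'cy': 192.72710336500896, 'R': array([[ 0.74711583, -0.66468808, -0.00277371],
       [-0.43902676, -0.49032858, -0.75288338],
       [ 0.49907259,  0.56370882, -0.6581481 ]]), 't': array([-0.33469428,  0.3693698 ,  1.01459468])}
top {'fx': 437.6229139667799, 'fy': 437.6229139667799, 'cx': 260.257178493058, 'cy': 191.76010846078123, 'R': array([[ 0.02397521, -0.99959299,  0.01546072],
       [-0.98202036, -0.02644472, -0.18691359],
       [ 0.18724637, -0.01070145, -0.98225469]]), 't': array([0.03180069, 0.52574397, 1.50090831])}
```

View pics/side0.png

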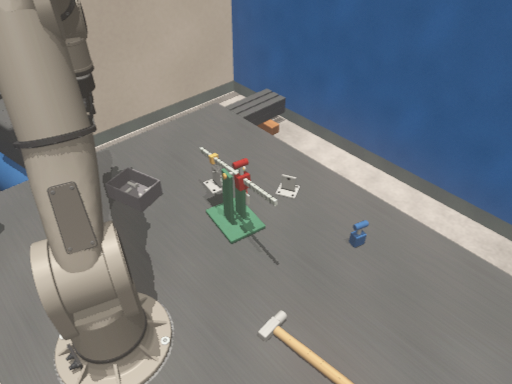

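View pics/top0.png

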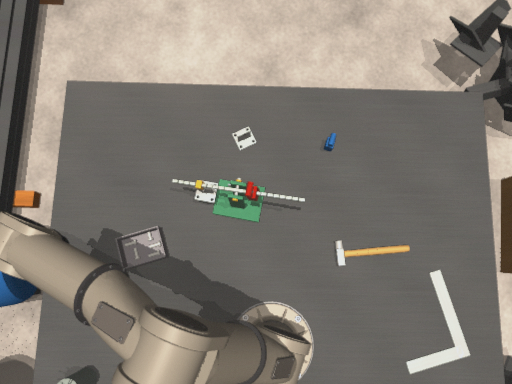

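```bash
python3 - <<'E'
import cv2
a=cv2.imread("pics/top0.png")[160:235,160:320]; b=cv2.imread("pics/side0.png")[135:245,190:290]
cv2.imwrite("pics/topz.png",cv2.resize(a,None,fx=5,fy=5,interpolation=2)); cv2.imwrite("pics/sidez.png",cv2.resize(b,None,fx=5,fy=5,interpolation=2))
E
```

```text
(no output)
```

View pics/topz.png

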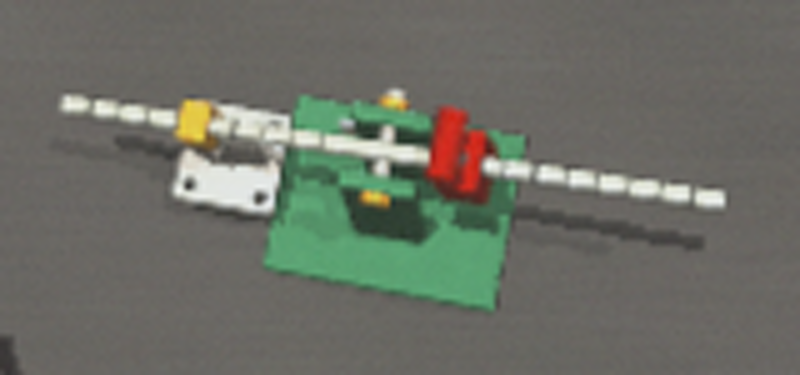

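View pics/sidez.png

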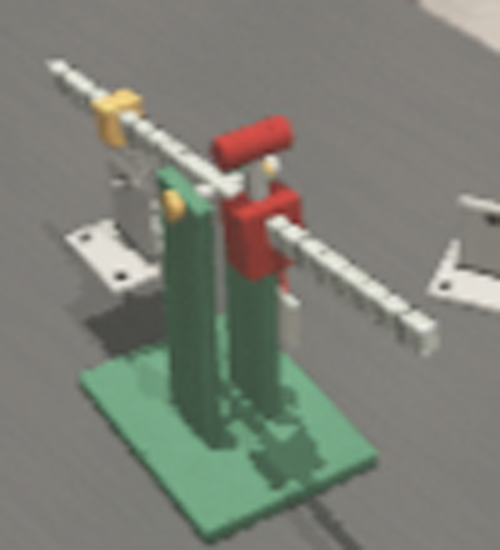

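```bash
cat > h.py <<'E'
import numpy as np
from workcell import cams
M={n:cams.camera_model(n) for n in("side","top")}
def ray(n,p):
    m=M[n];R=np.array(m["R"]);t=np.array(m["t"])
    d=R.T@np.array([(p[0]-m["cx"])/m["fx"],(p[1]-m["cy"])/m["fy"],1]);return -R.T@t,d/np.linalg.norm(d)
def tri(pt,ps):
    A=[];b=[]
    for n,p in(("top",pt),("side",ps)):
        c,d=ray(n,p);P=np.eye(3)-np.outer(d,d);A.append(P);b.append(P@c)
    x=np.linalg.lstsq(np.vstack(A),np.hstack(b),rcond=None)[0]
    return x,[np.linalg.norm(A[i]@x-b[i])*1e3 for i in(0,1)]
def plane(n,p,z):
    c,d=ray(n,p);return c+d*(z-c[2])/d[2]
def proj(n,X):
    m=M[n];q=np.array(m["R"])@X+m["t"];return np.array([m["fx"]*q[0]/q[2]+m["cx"],m["fy"]*q[1]/q[2]+m["cy"]])
E
cat > a.py <<'E'
from h import *
T=lambda x,y,ox=160,oy=160:((x+.5)/5-.5+ox,(y+.5)/5-.5+oy)
S=lambda x,y:T(x,y,190,135)
for n,a,b in(("loadtip",T(62,102),S(55,65)),("poisetip",T(724,198),S(430,335)),("bar",T(446,146),S(253,142)),("collar",T(196,122),S(120,118))):
    x,e=tri(a,b);print(n,x.round(4),np.round(e,1))
# foot corners on z~0.01 
for p in((302,95),(527,135),(497,310),(264,268)): print(plane("top",T(*p),0.01).round(4))
for p in((80,380),(210,540),(378,460)): print("s",plane("side",S(*p),0.01).round(4))
E
python3 a.py
```

```text
loadtip [0.5331 0.3382 0.1622] [1.8 1.8]
poisetip [ 0.4654 -0.0876  0.2469] [2.5 2.5]
bar [0.4916 0.0833 0.2609] [1.3 1.3]
collar [0.5196 0.2482 0.1738] [2. 2.]
[0.5772 0.1928 0.01  ]
[0.5519 0.0279 0.01  ]
[0.4232 0.0466 0.01  ]
[0.4492 0.2148 0.01  ]
s [0.4462 0.2165 0.01  ]
s [0.4197 0.0489 0.01  ]
s [0.5438 0.0296 0.01  ]
```

Request:
{"op": "step_arm", "data": {
  "plan": [
    [0, 0, -50, -0.15, -1],
    [0, 0, -50, -0.147, -1],
    [-48, 27, 0, 0, -1],
    [-48, 27, 0, 0, -1],
    [-48, 27, 0, 0, -1]
  ],
  "newtons": 20
}}

```text
time: 0.72
eef_pos: [0.3529, 0.4506, 0.35]
eef_rot: [2.387, 2.043, -0.001]
contact_force: [0.8, 0.3, 0.9]
finger_gap: 1.001
```

Request:
{"op": "step_arm", "data": {
  "plan": [
    [-48, 27, 0, 0, -1],
    [-48, 27, 0, 0, -1],
    [-48, 27, 0, 0, -1],
    [-48, 27, 0, 0, -1],
    [-48, 27, 0, 0, -1]
  ]
}}

```text
time: 1.35
eef_pos: [0.4491, 0.1927, 0.3503]
eef_rot: [-2.386, -2.043, -0.0]
contact_force: [0.8, 0.5, -0.2]
finger_gap: 1.0
```

```bash
cat >> h.py <<'E'
from workcell import monitor
from scipy.spatial.transform import Rotation as Ro
PIV=np.array([.4997,.1235,.2]);U=np.array([.154,.988,0]);U/=np.linalg.norm(U)
def st(tgt=None):
    s=monitor.sense();R=Ro.from_rotvec(s["eef_rot"]).as_matrix();p=np.array(s["eef_pos"])
    d=p-PIV
    print("t",round(s["time"],2),"p",p.round(4),"s_out mm",round(-(d@U)*1e3,1),"lat",round(1e3*(d@np.array([U[1],-U[0],0])),1),"gap",round(s["finger_gap"],3),"F",np.round(s["contact_force"],1))
    print("x-axis",R[:,0].round(3),"z",R[:,2].round(3),"yaw err",round(float(np.arctan2(R[1,0],R[0,0])-np.arctan2(U[1],U[0])),3))
    if tgt is not None: print("tool shift mm",(R.T@(np.array(tgt)-p)*1e3).round(1))
E
python3 -c "
from h import *
st([.4925,.083,.260])"
```

```text
t 1.35 p [0.4491 0.1927 0.3503] s_out mm -60.5 lat -60.6 gap 1.0 F [ 0.8  0.5 -0.2]
x-axis [0.154 0.988 0.   ] z [-0.  0. -1.] yaw err -0.0
tool shift mm [-101.7   59.8   90.2]
```

Request:
{"op": "step_arm", "data": {
  "plan": [
    [-40, 24, 0, 0, -1],
    [-40, 24, 0, 0, -1],
    [-22, 12, 0, 0, -1],
    [0, 0, 20, 0, -1],
    [0, 0, 10, 0, -1]
  ]
}}

```text
time: 1.98
eef_pos: [0.492, 0.0842, 0.3193]
eef_rot: [-2.387, -2.042, 0.002]
contact_force: [0.6, 0.1, 0.4]
finger_gap: 1.002
```

```bash
python3 -c "
from h import *
import cv2
st([.4925,.083,.260])
a=cams.read_camera('top')[140:240,180:320,::-1];b=cams.read_camera('side')[100:240,170:310,::-1]
a=cv2.resize(a,(700,500),interpolation=2);b=cv2.resize(b,(560,560),interpolation=2)
cv2.imwrite('pics/t1.png',a);cv2.imwrite('pics/s1.png',b)"
```

```text
t 1.98 p [0.492  0.0842 0.3193] s_out mm 40.0 lat -1.5 gap 1.002 F [0.6 0.1 0.4]
x-axis [ 0.155  0.988 -0.001] z [-0.001 -0.    -1.   ] yaw err -0.001
tool shift mm [-1.1  0.7 59.3]
```

View pics/s1.png

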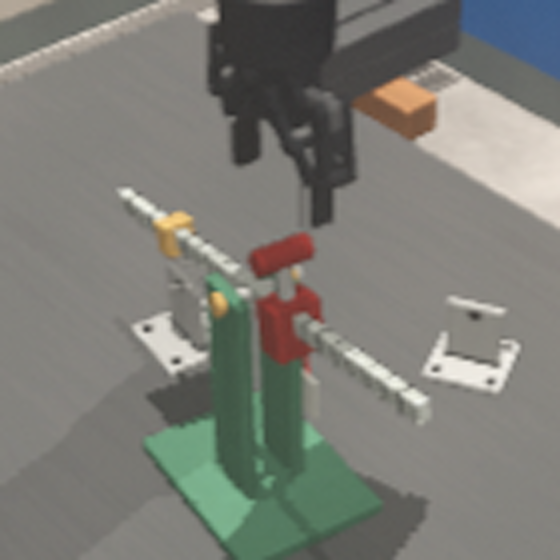

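View pics/t1.png

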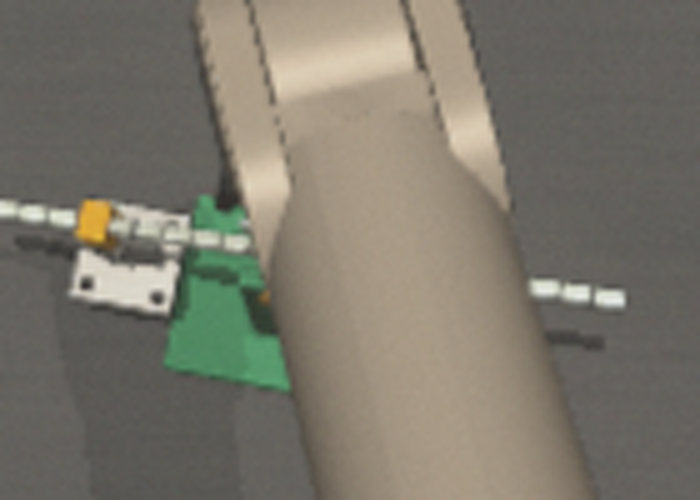

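Request:
{"op": "step_arm", "data": {
  "plan": [
    [-1, 0, 25, 0, -1],
    [0, 0, 25, 0, -1],
    [0, 0, 9, 0, -1],
    [0, 0, 0, 0, -0.2]
  ]
}}

```text
time: 2.58
eef_pos: [0.4923, 0.0837, 0.2616]
eef_rot: [-2.386, -2.043, 0.001]
contact_force: [0.9, 0.1, -0.3]
finger_gap: 0.816
```

```bash
python3 -c "
from h import *
import cv2
st([.4925,.083,.260])
b=cams.read_camera('side')[100:240,170:310,::-1]
b=cv2.resize(b,(560,560),interpolation=2)
cv2.imwrite('pics/s2.png',b)"
```

```text
t 2.58 p [0.4923 0.0837 0.2616] s_out mm 40.4 lat -1.2 gap 0.816 F [ 0.9  0.1 -0.3]
x-axis [ 0.154  0.988 -0.   ] z [-0. -0. -1.] yaw err 0.0
tool shift mm [-0.7  0.3  1.6]
```

View pics/s2.png

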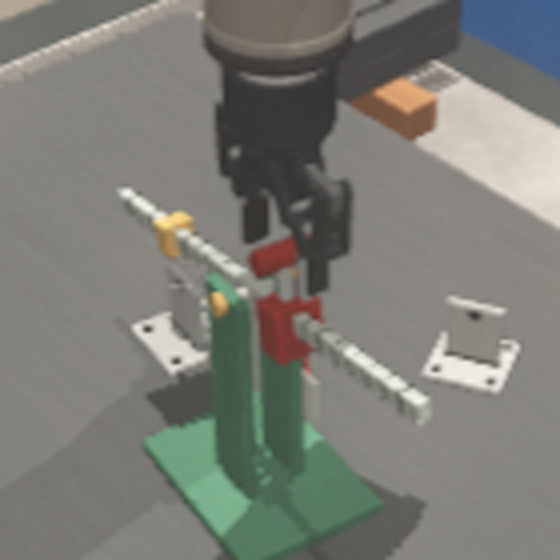

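Request:
{"op": "step_arm", "data": {
  "plan": [
    [0, 0, 2, 0, 0.34],
    [0, 0, 0, 0, 0.34],
    [0, 0, 0, 0, 0.34],
    [0, 0, 0, 0, 0.34]
  ]
}}

```text
time: 3.12
eef_pos: [0.4923, 0.0835, 0.2594]
eef_rot: [2.387, 2.043, 0.0]
contact_force: [0.6, 0.6, 0.5]
finger_gap: 0.329
```

```bash
python3 -c "
from h import *
st()"
```

```text
t 3.12 p [0.4923 0.0835 0.2594] s_out mm 40.7 lat -1.1 gap 0.329 F [0.6 0.6 0.5]
x-axis [0.154 0.988 0.   ] z [ 0.  0. -1.] yaw err -0.0
```

Request:
{"op": "step_arm", "data": {
  "plan": [
    [-8, 0, 0, 0, 0.34],
    [-12, 0, 0, 0, 0.34],
    [-12, 0, 0, 0, 0.34],
    [-12, 0, 0, 0, 0.34],
    [-12, 0, 0, 0, 0.34]
  ]
}}

```text
time: 3.75
eef_pos: [0.4834, 0.0272, 0.2593]
eef_rot: [-2.387, -2.042, 0.0]
contact_force: [-0.1, 2.2, -0.2]
finger_gap: 0.33
```

```bash
python3 -c "
from h import *
import cv2
st()
b=cams.read_camera('side')[100:240,170:310,::-1]
b=cv2.resize(b,(560,560),interpolation=2)
cv2.imwrite('pics/s3.png',b)"
```

```text
t 3.75 p [0.4834 0.0272 0.2593] s_out mm 97.7 lat -1.3 gap 0.33 F [-0.1  2.2 -0.2]
x-axis [ 0.155  0.988 -0.   ] z [-0. -0. -1.] yaw err -0.001
```

View pics/s3.png

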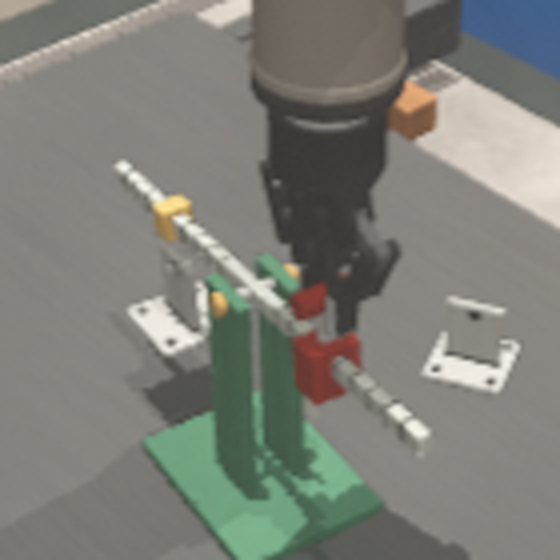

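Request:
{"op": "step_arm", "data": {
  "plan": [
    [-9, 0, 2, 0, 0.34],
    [-9, 0, 2, 0, 0.34],
    [-9, 0, 1, 0, 0.34],
    [-8, 0, 0, 0, 0.34],
    [0, 0, 0, 0, 0.34]
  ]
}}

```text
time: 4.42
eef_pos: [0.4781, -0.0072, 0.2544]
eef_rot: [2.388, 2.042, -0.0]
contact_force: [0.4, -0.3, 0.2]
finger_gap: 0.329
```

Request:
{"op": "step_arm", "data": {
  "plan": [
    [4, 0, 0, 0, 0.34],
    [0, 0, 0, 0, 0.34],
    [0, 0, 0, 0, 0.34],
    [0, 0, 0, 0, 0.34],
    [0, 0, 0, 0, 0.34]
  ]
}}

```text
time: 5.05
eef_pos: [0.4789, -0.0025, 0.2543]
eef_rot: [2.387, 2.043, -0.0]
contact_force: [0.3, 0.4, 0.6]
finger_gap: 0.333
```

Request:
{"op": "step_arm", "data": {
  "plan": [
    [0, 0, 0, 0, 0.34],
    [0, 0, 0, 0, 0.34],
    [0, 0, 0, 0, 0.34],
    [0, 0, 0, 0, 0.34],
    [0, 0, 0, 0, 0.34]
  ]
}}

```text
time: 5.68
eef_pos: [0.4788, -0.0025, 0.2543]
eef_rot: [-2.387, -2.043, 0.0]
contact_force: [-0.5, 0.3, -0.1]
finger_gap: 0.331
```

```bash
python3 -c "
from h import *
import cv2
st()
f=cams.read_camera('side')[:,:,::-1];cv2.imwrite('pics/s4f.png',f)
b=f[120:240,185:305]
b=cv2.resize(b,(600,600),interpolation=2)
cv2.imwrite('pics/s4.png',b)
f=cams.read_camera('top')[:,:,::-1];cv2.imwrite('pics/t4f.png',f)
cv2.imwrite('pics/t4.png',cv2.resize(f[160:235,160:320],None,fx=5,fy=5,interpolation=2))"
```

```text
t 5.67 p [ 0.4788 -0.0025  0.2543] s_out mm 127.7 lat -1.2 gap 0.331 F [-0.5  0.3 -0.1]
x-axis [ 0.154  0.988 -0.   ] z [-0. -0. -1.] yaw err -0.0
```

View pics/s4.png

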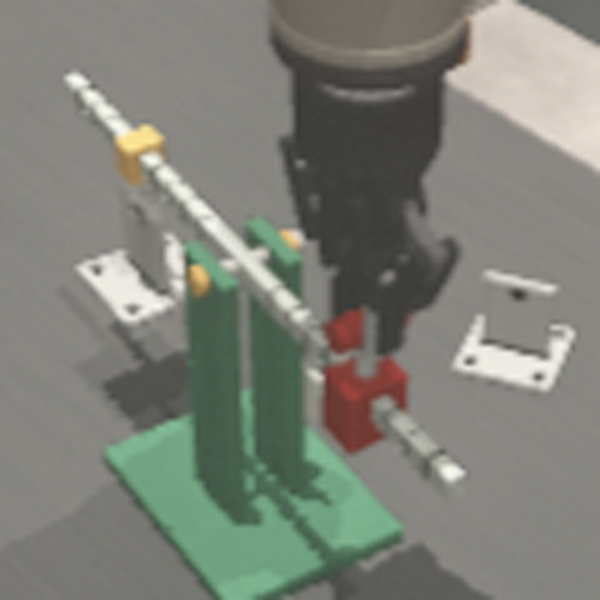

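View pics/t4.png

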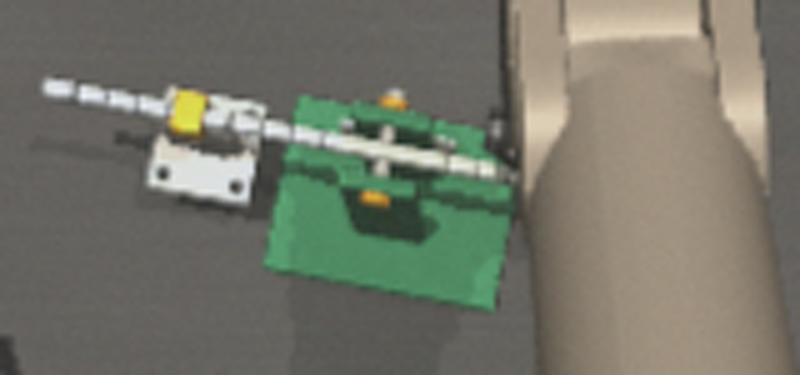

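```bash
cat > tilt.py <<'E'
from h import *
N=np.array([U[1],-U[0],0])
def vp(p,n="side"):
    c,d=ray(n,p);k=((PIV-c)@N)/(d@N);x=c+d*k-PIV;return np.array([x@U,x[2]])*1e3
def Z(x,y,ox,oy,f=5):return ((x+.5)/f-.5+ox,(y+.5)/f-.5+oy)
def rep(l,p,c=None):
    a,b=vp(l),vp(p);d=a-b
    print("load",a.round(1),"poise",b.round(1),"len",np.hypot(*d).round(1),"tilt",np.arctan2(d[1],d[0]).round(3))
    if c: print("collar",vp(c).round(1))
if __name__=="__main__":
    rep(Z(55,65,190,135),Z(430,335,190,135),Z(120,118,190,135))
    rep(Z(72,78,185,120),Z(455,477,185,120),Z(140,152,185,120))
    print(tri(Z(45,86,160,160),Z(72,78,185,120)))
    print(tri(Z(188,112,160,160),Z(140,152,185,120))[0]-PIV)
    for a in(-.05,0,.05): 
        print(a,[ (proj("side",PIV+r*(U*np.cos(a)+np.array([0,0,np.sin(a)])))-np.array([185,120]))*5 for r in(.22,-.22)])
E
python3 tilt.py
```

```text
load [221.7 -40.8] poise [-208.    40.9] len 437.4 tilt -0.188
collar [129.6 -28.5]
load [224.7   7.2] poise [-211.2   -4.7] len 436.0 tilt 0.027
collar [132.4   2. ]
(array([0.53290498, 0.34007232, 0.21080594]), [np.float64(1.817268251184579), np.float64(1.8172682511851685)])
[0.01965239 0.12603063 0.00536085]
-0.05 [array([ 75.73637305, 102.47967813]), array([463.78605791, 463.03169119])]
0 [array([74.17920566, 88.39822985]), array([463.17267805, 478.41274763])]
0.05 [array([72.99235068, 74.55222872]), array([461.95810341, 492.97464941])]
```

Request:
{"op": "step_arm", "data": {
  "plan": [
    [0, 0, 0, 0, -0.2],
    [0, 0, 0, 0, -0.4],
    [0, 0, 0, 0, -0.4],
    [0, 0, -15, 0, -0.4],
    [0, 0, -30, 0, -0.4]
  ]
}}

```text
time: 6.4
eef_pos: [0.4785, -0.0026, 0.3]
eef_rot: [-2.386, -2.042, 0.002]
contact_force: [0.8, 0.4, -0.6]
finger_gap: 0.698
```

Request:
{"op": "step_arm", "data": {
  "plan": [
    [0, 30, -50, 0, -0.4],
    [0, 50, -30, 0, -0.4],
    [0, 50, 0, 0, -0.4],
    [0, 50, 0, 0, -0.4],
    [0, 0, 0, 0, -0.4]
  ]
}}

```text
time: 7.02
eef_pos: [0.6588, -0.0304, 0.3784]
eef_rot: [2.386, 2.042, -0.004]
contact_force: [-0.7, -0.8, -1.2]
finger_gap: 0.699
```

Request:
{"op": "step_arm", "data": {
  "plan": [
    [0, 0, 0, 0, -0.4],
    [0, 0, 0, 0, -0.4],
    [0, 0, 0, 0, -0.4],
    [0, 0, 0, 0, -0.4],
    [0, 0, 0, 0, -0.4]
  ]
}}

```text
time: 7.65
eef_pos: [0.6566, -0.0301, 0.3795]
eef_rot: [2.386, 2.043, 0.0]
contact_force: [1.3, 0.6, 0.3]
finger_gap: 0.696
```

```bash
python3 -c "
from h import *
import cv2
st()
f=cams.read_camera('side')[:,:,::-1];cv2.imwrite('pics/s5f.png',f)
b=f[120:240,185:305]
b=cv2.resize(b,(600,600),interpolation=2)
cv2.imwrite('pics/s5.png',b)
f=cams.read_camera('top')[:,:,::-1];cv2.imwrite('pics/t5f.png',f)
cv2.imwrite('pics/t5.png',cv2.resize(f[160:235,160:320],None,fx=5,fy=5,interpolation=2))"
```

```text
t 7.65 p [ 0.6566 -0.0301  0.3795] s_out mm 127.6 lat 178.7 gap 0.696 F [1.3 0.6 0.3]
x-axis [0.154 0.988 0.   ] z [ 0.  0. -1.] yaw err -0.0
```

View pics/s5.png

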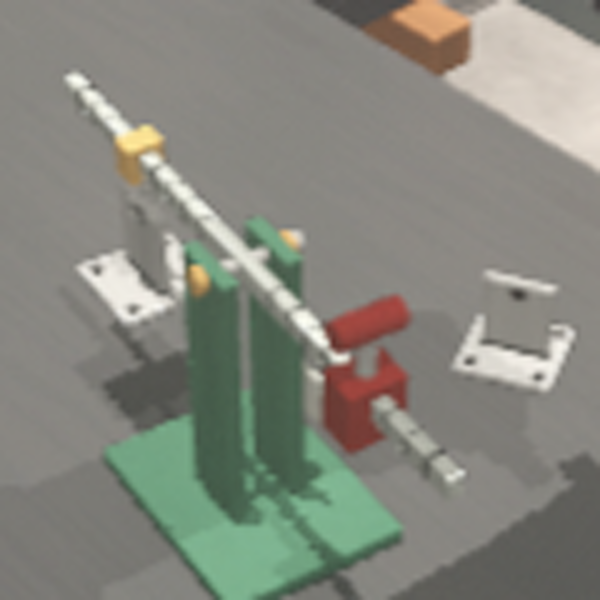

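View pics/t5.png

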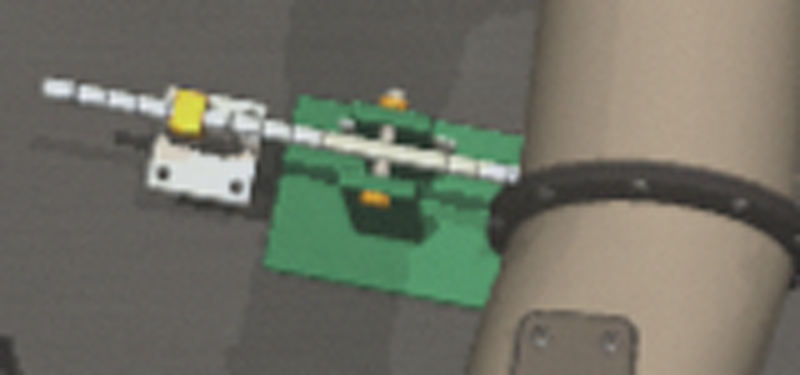

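```bash
python3 -c "
from tilt import *
print('bar',vp(Z(368,321,185,120)));rep(Z(72,78,185,120),Z(457,478,185,120),Z(140,152,185,120))
print('init bar',vp(Z(253,142,190,135)))
import cv2
a=cv2.imread('pics/s4f.png').astype(int);b=cv2.imread('pics/s5f.png').astype(int)
d=abs(a-b).max(2)[125:175,190:240];print('beam motion px diff load half',d.max())
from workcell import workorder
print(workorder.hand_in())"
```

```text
bar [-127.20437141   44.09541829]
load [224.7   7.2] poise [-212.9   -4. ] len 437.8 tilt 0.026
collar [132.4   2. ]
init bar [-35.4904844   56.35652244]
beam motion px diff load half 52
the job is handed in; nothing more can be done
None
```

The job is handed in with the poise released and the beam close to level. No verdict was reported.

- **What I did:** I caged the red poise's cross-bar loosely between the fingers, leaving a 28 mm gap. I pushed it outward from about 52 mm to about 127–128 mm from the pivot. The hanger collar measured 129–132 mm from the pivot. Then I backed off, opened the fingers, lifted and moved the arm clear.
- **Level:** The last side picture gave a tilt of about +0.026 rad (poise arm slightly down). The same method read −0.188 at the −0.2 stop, so the true tilt is probably 0.015–0.025 rad. The limit is 0.065.
- **At rest and clear:** The beam's end points were at the same pixels before the release and about 1.9 s later. The force readings were about 1 N of noise, and the tool stood about 180 mm to the side of the beam.
- **Bystanders:** I checked these only by eye, in part. The spare bracket looked unmoved in the side pictures, and no move went near the blue poise, the hammer or the bin.
- **Checks that disagreed or failed:**
    - The pixel comparison of the load half showed a difference of up to 52 grey levels. It was meant as the test for beam movement. I put it down to the arm's changing shadow, because the beam's end points had not moved, but I did not confirm this before handing in.
    - The bar's height read 44 mm above the pivot instead of about 50 mm.
    - The poise lies slightly inside the collar although the tilt reads slightly poise-down. Both are within a few mm of measurement error plus the 4 percent weight tolerance.

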